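# Set out graded support pillars for a sloping beam

## Task

Get the supports ready for a beam that is to be welded at a slope: stand the four steel pillars upright on the four plates of the bar, one centred on each, in order of height, with the lowest next to the upright end stop and each one higher than the last towards the other end. Do not knock a pillar over, and leave the tacked square-tube corner piece where it lies.

Things in the scene. Friction and masses are not known exactly. Their poses are not given: they have to be found in the camera images.
- pillar_45: loose support pillar of bright steel, 45 mm high in all: round foot 48 mm across and 8 mm thick, plain round stem 34 mm across from there to the flat top (dark spot on it), the lowest of four, about 0.25 kg. Starts upright on the table, between the robot and the bar. Origin: centre of the underside of the foot; z up along the stem
- pillar_70: loose support pillar of bright steel, 70 mm high in all: round foot 48 mm across and 8 mm thick, plain round stem 34 mm across from there to the flat top (dark spot on it), second lowest of four, about 0.31 kg. Starts upright on the table, between the robot and the bar. Origin: centre of the underside of the foot; z up along the stem
- pillar_95: loose support pillar of bright steel, 95 mm high in all: round foot 48 mm across and 8 mm thick, plain round stem 34 mm across from there to the flat top (dark spot on it), second highest of four, about 0.37 kg. Starts upright on the table, between the robot and the bar. Origin: centre of the underside of the foot; z up along the stem
- pillar_120: loose support pillar of bright steel, 120 mm high in all: round foot 48 mm across and 8 mm thick, plain round stem 34 mm across from there to the flat top (dark spot on it), the highest of four, about 0.43 kg. Starts upright on the table, between the robot and the bar. Origin: centre of the underside of the foot; z up along the stem
- plate_a: fixed square grey plate 66 x 66 mm, 5 mm thick, one of four alike in a row on a fixed flat aluminium bar (70 x 500 x 6 mm) lying across in front of the robot; plate centres about 90 mm apart (78 to 102). Which letter lies where in the row changes. Origin: centre of its underside, 6 mm above the table (its top is 11 mm above the table); its y axis runs along the row, x across it
- plate_b: fixed square grey plate 66 x 66 mm, 5 mm thick, one of four alike in a row on a fixed flat aluminium bar (70 x 500 x 6 mm) lying across in front of the robot; plate centres about 90 mm apart (78 to 102). Which letter lies where in the row changes. Origin: centre of its underside, 6 mm above the table (its top is 11 mm above the table); its y axis runs along the row, x across it
- plate_c: fixed square grey plate 66 x 66 mm, 5 mm thick, one of four alike in a row on a fixed flat aluminium bar (70 x 500 x 6 mm) lying across in front of the robot; plate centres about 90 mm apart (78 to 102). Which letter lies where in the row changes. Origin: centre of its underside, 6 mm above the table (its top is 11 mm above the table); its y axis runs along the row, x across it
- plate_d: fixed square grey plate 66 x 66 mm, 5 mm thick, one of four alike in a row on a fixed flat aluminium bar (70 x 500 x 6 mm) lying across in front of the robot; plate centres about 90 mm apart (78 to 102). Which letter lies where in the row changes. Origin: centre of its underside, 6 mm above the table (its top is 11 mm above the table); its y axis runs along the row, x across it
- stop: fixed upright steel end stop on the bar, 60 mm wide across the bar, 12 mm thick, 50 mm high on a 30 mm wide flange; about 80 mm beyond the end plate, at either end of the row (a low hexagon nut, 23 mm high, sits at the other end). Origin: centre of its underside, on the bar; y along the row
- corner: loose right-angled corner of two tacked grey 30 mm square tubes, 30 mm high, lying flat between the pillars near the middle, about 0.35 kg, any yaw. A bystander: not to be moved. Origin: on the table, at the middle of its outline; the outline spans x -45 to 45 and y -55 to 50 mm in its frame, legs along its -y and -x sides
Mind the look-alikes: they are no part of the job. Leave any pink look-alike of the pillar_120 alone.

How it is judged (in metres and radians):
At the end, for the whole second after the job is handed in: Each pillar stands upright (within 0.08 rad) and still on a plate of its own, its centre within 12 mm of the plate's, foot down on the plate; counted from the end stop the heights are 45, 70, 95, 120 mm; the corner piece is within 30 mm of where it was ((horizontal distance between pillar_45 and plate_a below 0.012 m or horizontal distance between pillar_45 and plate_b below 0.012 m or horizontal distance between pillar_45 and plate_c below 0.012 m or horizontal distance between pillar_45 and plate_d below 0.012 m) and horizontal distance between pillar_45 and stop between 0.04 and 0.12 m and height (world z) of pillar_45 between 0.007 and 0.015 m and angle between each of pillar_45, pillar_70, pillar_95, pillar_120's own z axis and vertical below 0.08 rad and linear speed of each of pillar_45, pillar_70, pillar_95, pillar_120 below 0.02 m/s and angular speed of each of pillar_45, pillar_70, pillar_95, pillar_120 below 0.2 rad/s and (horizontal distance between pillar_70 and plate_a below 0.012 m or horizontal distance between pillar_70 and plate_b below 0.012 m or horizontal distance between pillar_70 and plate_c below 0.012 m or horizontal distance between pillar_70 and plate_d below 0.012 m) and horizontal distance between pillar_70 and stop between 0.13 and 0.21 m and height (world z) of pillar_70 between 0.007 and 0.015 m and (horizontal distance between pillar_95 and plate_a below 0.012 m or horizontal distance between pillar_95 and plate_b below 0.012 m or horizontal distance between pillar_95 and plate_c below 0.012 m or horizontal distance between pillar_95 and plate_d below 0.012 m) and horizontal distance between pillar_95 and stop between 0.22 and 0.3 m and height (world z) of pillar_95 between 0.007 and 0.015 m and (horizontal distance between pillar_120 and plate_a below 0.012 m or horizontal distance between pillar_120 and plate_b below 0.012 m or horizontal distance between pillar_120 and plate_c below 0.012 m or horizontal distance between pillar_120 and plate_d below 0.012 m) and horizontal distance between pillar_120 and stop between 0.31 and 0.39 m and height (world z) of pillar_120 between 0.007 and 0.015 m and distance of corner from where it was at the start of the episode below 0.03 m); the robot touches nothing.
It fails at once if a pillar is knocked over (tilted more than 0.6 rad) (angle between any of pillar_45, pillar_70, pillar_95, pillar_120's own z axis and vertical above 0.6 rad).
It fails at once if the corner piece is moved by more than 30 mm (distance of corner from where it was at the start of the episode above 0.03 m).
It also fails if it takes over 99 s, if anything falls off the work surface, if the arm or the gripper's body presses on something with over 40 N, if the wrist force passes 120 N, or if a joint passes its speed limit or range.

## Robot

A 6-joint arm with a two-finger parallel gripper is mounted at the origin on the work surface. World frame = base frame: x ahead of the robot, y to its left, z up, the work surface at z = 0. Lengths are in mm, angles in rad, forces in N, time in s.
With the tool pointing down it reaches from about 250 to 775 mm from the base axis. Payload 8.9 kg.
Tool frame: the origin (TCP) lies midway between the tips of the shut fingers; the grasp point (between the pads) lies 19 mm behind it; z points along the fingers, y is the line along which they close (so a half turn about z gives the same grasp; the last joint's range is limited). The gripper opens to 85 mm and grips with 20 to 120 N. Pads are 22 mm wide; open, the fingers measure 114 mm over their backs; the gripper's body (76 mm by 85 mm) begins 54 mm behind the grasp point. The pads swing forward as they close: fully open they stand 13 mm farther back than shut.
Start: joints at [-1.269, 0.291, -0.153, 1.127, 0, 1.431], TCP at [223.999, -474.814, 231.305] pointing down, gripper open.
Joint ranges: [-2.52, 2.52], [-0.91, 1.74], [-1.3, 1.37], [-1.96, 2.02], [-1.52, 1.47], [-3.14, 3.14]. Speed limits (rad/s): [2.22, 2.22, 2.79, 3.14, 3.14, 3.14].

## Interface

Orientations are given as a unit quaternion [x, y, z, w].
In Python, from station import sense, eyes, order gives the robot as it stands.
- The arm moves only by the shell command python3 -m creep 'ROWS' [FORCE]. ROWS is JSON, a list of rows, each an object with "xyz": the shift along the world's x, y, z each as a share of 200 mm, from -1 to 1, a list of three; "twist": the turn, a rotation vector about the world's x, y, z each as a share of 30 degrees, from -1 to 1, a list of three; "grip": the closure, from -1 (fully open) to 1 (shut). A call has 1 to 12 rows; each row is the pose to reach, as a shift and turn from the pose commanded when the call began; what a row does not reach only later rows make up. A row lasts 1/12 s, in which the tool goes at most 41.7 mm and 7.16 degrees, less where a joint would pass 70% of its speed; a pose out of reach is approached as far as the arm can. A call with a number of a shift or a turn outside -1 to 1 is refused whole. A call with a gripper value outside its range is refused whole. The fingers move at their own pace and stop on an object; FORCE is the grip in N (left out, the last holds). Time passes only in rows, so rows that repeat a pose let the fingers close. It gives the time, the measured TCP pose, the force, the opening and the grip force at its end, in the units of the state.
- sense(): the state, without advancing time (a new reading comes with each control period).
- eyes.read_camera(name): name is "side" or "top" or "wrist"; returns a dict with "frame" (480x640x3 uint8, blue, green, red), "depth" (480x640 float32, mm along the optical axis (not along the pixel's ray), 0 where there is no reading), "fx", "fy", "cx", "cy" (pixels), "rvec" (rotation vector, rad) and "tvec" (3), from world to camera coordinates, as OpenCV has them. Camera axes: x right, y down, z forward; pixel columns grow to the right and rows downward; lengths in mm; the calibration is good to about 2 mm. The wrist camera is an equidistant fisheye: a pixel r from the principal point sees the ray r / f radians off the axis. A picture is of the moment at which its call begins.
- order.finish_job(): hands the job in; it is judged then, once.
The state is a dict: "time_s": time; "q": joint angles; "dq": joint speeds; "effort": joint torques, N m; "tcp_pos": TCP position; "eef_rot": TCP orientation; "force": force on the tool from outside, world axes, zero at the start; "moment": the same for the moment, N m; "grip_width": finger opening in mm; "gripper_force": force on a finger pad.
Only numpy, scipy, OpenCV 4.12 (cv2) and the standard library are available. Lean on these libraries where they do the work, as an engineer would, in place of code of your own. Each camera call takes 0.05 s, during which the arm holds its last target. There are 200 camera calls.

## Working session

There is one attempt and no reset: what is moved stays moved. The work goes in short steps, Python scripts to look and compute and a shell command to move; the robot and the scene stay as the last step left them, time stands still between calls to the robot, and variables do not carry over. Pictures are saved under pics/ and viewed, at most 14 in all, crops included, and the job is handed in when it is done.

```bash
mkdir -p pics; ls
python3 - <<'E'
from station import sense, eyes
import cv2, numpy as np
s=sense(); print(s)
for n in ("top","side"):
    c=eyes.read_camera(n); cv2.imwrite(f"pics/{n}0.png",c["frame"]); np.savez(f"{n}0.npz",**c)
    print(n,c["fx"],c["cx"],c["cy"],c["rvec"],c["tvec"])
E
```

```text
pics
{'time_s': 0.0, 'q': array([-1.26930850e+00,  2.91269272e-01, -1.54129106e-01,  1.12666949e+00,
        2.97867281e-05,  1.43150148e+00]), 'dq': array([-0.00059947, -0.00149351,  0.00083779,  0.00131096, -0.00034434,
        0.00039495]), 'effort': array([ 1.28174546e-03, -5.37143934e+01,  3.31370008e+01,  1.61842239e-02,
        1.47670935e-04, -3.00803329e-06]), 'tcp_pos': array([ 223.8771703, -474.4026135,  230.7369709]), 'eef_rot': array([ 9.75811778e-01,  2.18611459e-01, -3.66576984e-05, -6.34885685e-04]), 'force': array([-0.20131886,  0.61509376, -0.47387806]), 'moment': array([ 0.0039561 , -0.03002489,  0.01336906]), 'gripper_force': 0.0, 'grip_width': 85.44725066050765}
top 447.018519361471 320.2770380861257 235.48076438523458 [ 2.15105814 -2.19699948  0.15036403] [ -9.5947077  525.83649143 892.2419965 ]
side 446.01536532550284 321.87530595232454 239.69107417015118 [2.42430738 0.01150965 0.02081478] [-494.98195868   30.24712578 1010.247481  ]
```

View pics/top0.png

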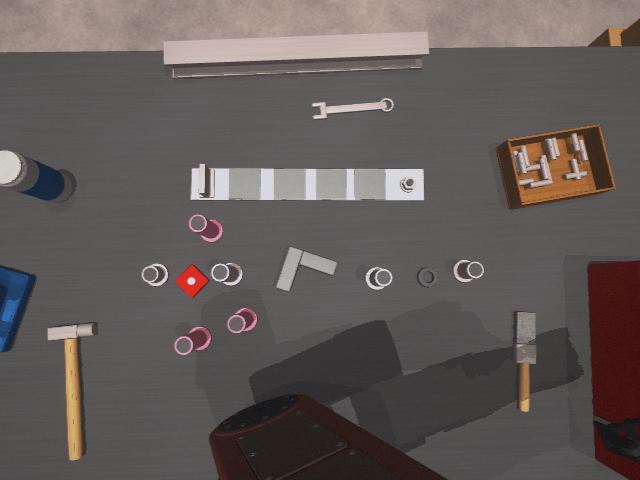

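View pics/side0.png

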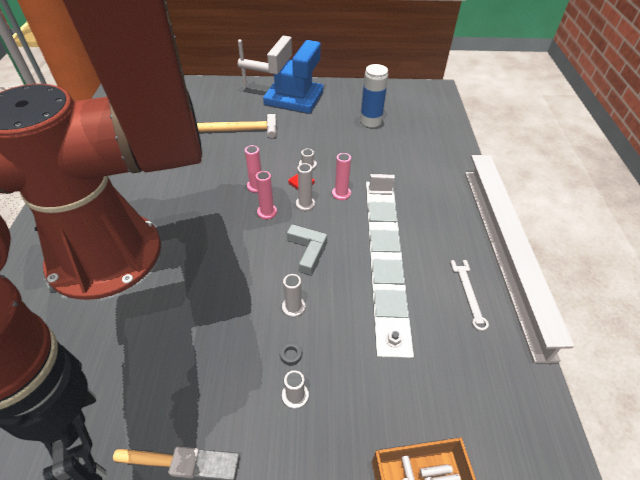

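The top view shows four bright pillars at (154,274), (226,272), (378,278) and (468,270). The stop is at (204,180), the nut at (408,184) and the corner piece at (305,265). There are pink look-alikes at (205,228), (242,321) and (192,341). Next I measure heights and centres.

```bash
cat > h.py <<'E'
import numpy as np, cv2
def world(c,u,v,d):
    R=cv2.Rodrigues(np.asarray(c["rvec"],float))[0]
    p=np.stack([(u-c["cx"])/c["fx"]*d,(v-c["cy"])/c["fy"]*d,d],-1)
    return (p-np.asarray(c["tvec"]).ravel())@R
def plane(c,u,v,z):
    R=cv2.Rodrigues(np.asarray(c["rvec"],float))[0]; o=-np.asarray(c["tvec"]).ravel()@R
    r=np.array([(u-c["cx"])/c["fx"],(v-c["cy"])/c["fy"],1.])@R
    return o+r*(z-o[2])/r[2]
def cloud(c):
    v,u=np.mgrid[:480,:640]; return world(c,u,v,c["depth"].astype(float))
def find(c,seeds,rad=26):
    P=cloud(c); out=[]
    for (u,v) in seeds:
        w=P[v-rad:v+rad,u-rad:u+rad]; ok=c["depth"][v-rad:v+rad,u-rad:u+rad]>0
        z=np.where(ok,w[...,2],0); h=np.percentile(z[z>30],85) if (z>30).any() else 0
        m=(abs(z-h)<7)
        n,l,s,ce=cv2.connectedComponentsWithStats(m.astype(np.uint8)); k=1+s[1:,4].argmax(); m=l==k
        (cu,cv_),r=cv2.minEnclosingCircle(np.argwhere(m)[:,::-1].astype(np.float32))
        mid=plane(c,u-rad+ce[k][0],v-rad+ce[k][1],h)
        out.append((np.round(h,1),np.round(mid,1),m.sum(),round(2*r*c["depth"][m.nonzero()[0][0]+v-rad,m.nonzero()[1][0]+u-rad]/c["fx"],1)))
    return out
E
python3 - <<'E'
from h import *
t=dict(np.load("top0.npz")); s=dict(np.load("side0.npz"))
print("top");[print(o) for o in find(t,[(154,274),(226,272),(378,278),(468,270)])]
print("side");[print(o) for o in find(s,[(307,158),(305,175),(292,287),(294,383)])]
P=cloud(t); f=t["frame"].astype(int)
print("table z",P[300,300],"bar",P[184,225],"plate",P[184,245])
bar=f[165:205,185:430]; print(f[184,220:395:5].tolist())
print("stop top",P[178,200:208].round(0).tolist())
R=cv2.resize(t["frame"][150:300,130:490],None,fx=2.2,fy=2.2,interpolation=cv2.INTER_CUBIC); cv2.imwrite("pics/crop.png",R)
E
```

```text
top
(np.float64(45.8), array([453.5, 319.8,  45.8]), np.int64(235), np.float64(35.9))
(np.float64(120.7), array([451.3, 166.7, 120.7]), np.int64(270), np.float64(34.6))
(np.float64(96.1), array([ 436. , -137. ,   96.1]), np.int64(249), np.float64(34.0))
(np.float64(71.0), array([ 447.3, -322.2,   71. ]), np.int64(238), np.float64(35.0))
side
(np.float64(119.5), array([450.9, 163.3, 119.5]), np.int64(140), np.float64(33.6))
(np.float64(118.1), array([450.9, 164.6, 118.1]), np.int64(143), np.float64(33.6))
(np.float64(95.3), array([ 435.5, -140.5,   95.3]), np.int64(227), np.float64(33.8))
(np.float64(71.1), array([ 446.9, -325.8,   71.1]), np.int64(320), np.float64(34.7))
table z [393.77340306  24.07986202  -1.43747402] bar [643.0755467  179.78115431   5.32569031] plate [641.05697651 136.42321969  10.81782438]
[[224, 216, 215], [225, 217, 216], [161, 162, 163], [158, 161, 162], [157, 161, 162], [160, 162, 163], [161, 163, 162], [160, 162, 163], [166, 157, 156], [225, 216, 216], [225, 217, 216], [165, 166, 169], [162, 164, 164], [162, 165, 164], [162, 164, 164], [163, 164, 165], [161, 163, 163], [192, 181, 181], [225, 217, 216], [203, 209, 211], [161, 164, 166], [159, 162, 163], [161, 162, 164], [162, 163, 164], [159, 162, 164], [158, 159, 161], [224, 217, 216], [166, 168, 169], [160, 163, 164], [157, 160, 161], [158, 162, 161], [157, 160, 159], [156, 159, 160], [197, 189, 189], [226, 217, 216]]
stop top [[645.0, 221.0, 55.0], [644.0, 219.0, 55.0], [644.0, 217.0, 56.0], [644.0, 214.0, 58.0], [645.0, 213.0, 55.0], [645.0, 212.0, 51.0], [648.0, 212.0, 42.0], [649.0, 211.0, 37.0]]
```

View pics/crop.png

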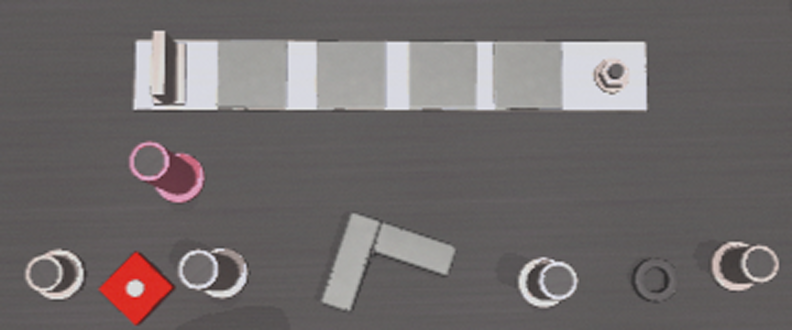

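Heights from depth match, so the order is unambiguous: 45 at (154,274), 120 at (226,272), 95 at (378,278), 70 at (468,270). All four are bright steel. The pink ones are the look-alikes. The stop is at the left (+y) end. Next are the plate centres and the obstacles.

Run:
```python
from h import *
for n in("top0","side0"):
    c=dict(np.load(n+".npz")); P=cloud(c); f=c["frame"].astype(int)
    print(n)
    inbar=(P[...,0]>595)&(P[...,0]<690)&(P[...,1]>-220)&(P[...,1]<260)&(c["depth"]>0)
    z=P[...,2]; g=f.sum(2)/3
    m=inbar&(z<25)&(g<(200 if n[0]=="t" else 205))&(g>120)
    m=cv2.morphologyEx(m.astype(np.uint8),cv2.MORPH_OPEN,np.ones((5,5)))
    k,l,s,ce=cv2.connectedComponentsWithStats(m)
    for i in range(1,k):
        if s[i,4]<200: continue
        cn=cv2.findContours((l==i).astype(np.uint8),0,2)[0][0]; r=cv2.minAreaRect(cn)
        b=np.array([plane(c,*q,11) for q in cv2.boxPoints(r)])
        print(s[i].tolist(),plane(c,*ce[i],11).round(1),b[:,:2].mean(0).round(1),np.linalg.norm(np.roll(b,1,0)-b,axis=1).round(0))
    hsv=cv2.cvtColor(c["frame"],cv2.COLOR_BGR2HSV)
    m=(inbar&(z>40)); print("stop",np.median(P[m],0).round(1),P[m].min(0).round(),P[m].max(0).round())
    if n[0]=="t":
        m=((hsv[...,0]>150)&(hsv[...,1]>70)&(f[...,2]>120)&(P[...,2]>5)).astype(np.uint8)
        m|=((hsv[...,0]<8)&(hsv[...,1]>150)&(P[...,0]>380)&(P[...,0]<500)&(P[...,1]>150)).astype(np.uint8)
        k,l,s,ce=cv2.connectedComponentsWithStats(m)
        for i in range(1,k):
            if s[i,4]>40 and s[i,4]<3000:print("pink/red",ce[i].round(),np.percentile(P[l==i],[2,98],axis=0).round().tolist())
```

```text
top0
[229, 168, 32, 32, 994] [641.9 137.4  11. ] [642.3 137.4] [67. 66. 67. 65.]
[274, 169, 32, 31, 974] [639.2  41.9  11. ] [639.5  41.9] [65. 66. 65. 66.]
[316, 169, 31, 31, 955] [637.8 -46.5  11. ] [638.  -46.6] [65. 64. 65. 64.]
[354, 169, 32, 31, 962] [ 637.3 -129.6   11. ] [ 636.6 -129.1] [65. 67. 66. 66.]
stop [644.3 216.   54.9] [614. 210.  40.] [675. 224.  62.]
pink/red [214. 232.] [[521.0, 189.0, 5.0], [566.0, 221.0, 34.0]]
pink/red [192. 280.] [[411.0, 219.0, 6.0], [467.0, 275.0, 17.0]]
pink/red [244. 320.] [[337.0, 115.0, 5.0], [379.0, 153.0, 122.0]]
pink/red [203. 337.] [[300.0, 210.0, 5.0], [344.0, 249.0, 55.0]]
side0
[361, 181, 8, 37, 210] [600.9 177.2  11. ] [601.7 180.7] [132.  17. 132.  16.]
[400, 247, 11, 36, 238] [679.5 -32.3  11. ] [679.6 -28.3] [100.  17. 101.  16.]
[405, 287, 16, 58, 463] [ 678.3 -163.8   11. ] [ 678.5 -157.8] [135.  19. 136.  18.]
stop [642.9 213.   52.6] [614. 207.  40.] [673. 226.  59.]
```

```bash
python3 -m creep '[{"xyz":[0.2,0.2,0.1],"twist":[0,0,0.24],"grip":-1},{"xyz":[0.35,0.4,0.1],"twist":[0,0,0.48],"grip":-1},{"xyz":[0.5,0.6,0.1],"twist":[0,0,0.7],"grip":-1},{"xyz":[0.65,0.75,0.1],"twist":[0,0,0.9],"grip":-1},{"xyz":[0.8,0.95,0.1],"twist":[0,0,1],"grip":-1},{"xyz":[0.9,1,0.1],"twist":[0,0,1],"grip":-1}]'
```

```text
time_s: 0.6
tcp_pos: [388.0, -287.7, 251.2]
eef_rot: [0.885, 0.465, -0.0, -0.0]
force: [0.4, -1.0, 0.3]
grip_width: 85.7
gripper_force: 0.0
```

```bash
python3 -m creep '[{"xyz":[0,0,0],"twist":[0,0,0.24],"grip":-1},{"xyz":[0,0,0],"twist":[0,0,0.48],"grip":-1},{"xyz":[0,0,0],"twist":[0,0,0.7],"grip":-1},{"xyz":[0,0,0],"twist":[0,0,0.95],"grip":-1},{"xyz":[0,0,0],"twist":[0,0,1],"grip":-1},{"xyz":[0,0,0],"twist":[0,0,1],"grip":-1},{"xyz":[0,0,0],"twist":[0,0,1],"grip":-1}]'
```

```text
time_s: 1.18
tcp_pos: [387.6, -289.8, 251.0]
eef_rot: [0.736, 0.677, 0.0, -0.0]
force: [0.2, 0.5, 0.9]
grip_width: 85.2
gripper_force: 0.0
```

```bash
python3 -m creep '[{"xyz":[0.15,-0.09,0],"twist":[0,0,0.16],"grip":-1},{"xyz":[0.297,-0.17,-0.05],"twist":[0,0,0.16],"grip":-1},{"xyz":[0.297,-0.17,-0.25],"twist":[0,0,0.16],"grip":-1},{"xyz":[0.297,-0.17,-0.45],"twist":[0,0,0.16],"grip":-1},{"xyz":[0.297,-0.17,-0.6],"twist":[0,0,0.16],"grip":-1},{"xyz":[0.297,-0.17,-0.7],"twist":[0,0,0.16],"grip":-1},{"xyz":[0.297,-0.17,-0.7],"twist":[0,0,0.16],"grip":-1},{"xyz":[0.297,-0.17,-0.7],"twist":[0,0,0.16],"grip":-1}]' 60
python3 - <<'E'
from station import sense, eyes
import cv2,numpy as np
c=eyes.read_camera("wrist"); cv2.imwrite("pics/w1.png",c["frame"]); np.savez("w1.npz",**c)
print(c["fx"],c["cx"],c["cy"],sense()["tcp_pos"])
# project expected pillar-70 top, foot
def fish(c,p):
    R=cv2.Rodrigues(c["rvec"])[0]; q=R@np.array(p,float)+np.ravel(c["tvec"]); r=np.hypot(*q[:2]); t=np.arctan2(r,q[2]); return c["cx"]+c["fx"]*t*q[0]/r, c["cy"]+c["fy"]*t*q[1]/r
t=sense()["tcp_pos"]
print(fish(c,[447,-323.7,70]),fish(c,t),fish(c,[464,-323.7,70]),fish(c,[430,-323.7,70]))
E
```

```text
time_s: 1.85
tcp_pos: [446.5, -323.5, 110.8]
eef_rot: [0.707, 0.707, -0.0, -0.001]
force: [0.0, 0.5, 1.9]
grip_width: 85.7
gripper_force: 0.0
371.64829954431775 317.0454554209639 236.31558273728098 [ 447.39903053 -324.25021676  112.1244876 ]
(np.float64(317.2844860026516), np.float64(272.4415355963308)) (np.float64(318.0887910314204), np.float64(313.2949749217758)) (np.float64(348.66453163720297), np.float64(272.39265217064917)) (np.float64(285.9080365965799), np.float64(272.31898604643766))
```

View pics/w1.png

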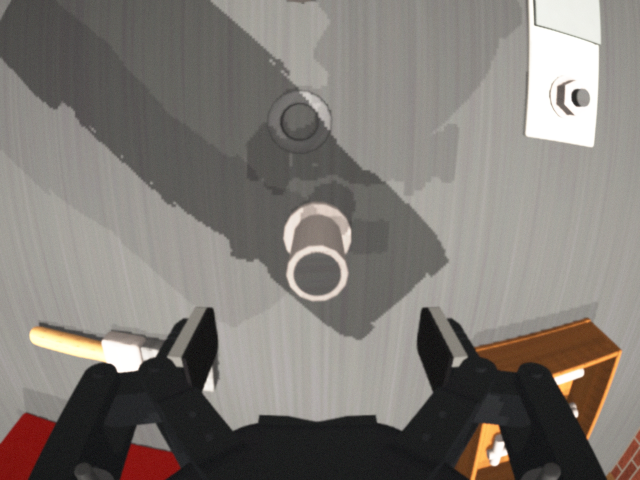

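The wrist view shows the 70 pillar's top at (317,273), where (317,272) was predicted. The fingers straddle it along x. I go down and grip.

```bash
python3 -m creep '[{"xyz":[0,0,-0.15],"twist":[0,0,0],"grip":-1},{"xyz":[0,0,-0.3],"twist":[0,0,0],"grip":-1},{"xyz":[0,0,-0.41],"twist":[0,0,0],"grip":-1},{"xyz":[0,0,-0.41],"twist":[0,0,0],"grip":-1},{"xyz":[0,0,-0.41],"twist":[0,0,0],"grip":1},{"xyz":[0,0,-0.41],"twist":[0,0,0],"grip":1},{"xyz":[0,0,-0.41],"twist":[0,0,0],"grip":1},{"xyz":[0,0,-0.41],"twist":[0,0,0],"grip":1},{"xyz":[0,0,-0.41],"twist":[0,0,0],"grip":1},{"xyz":[0,0,-0.41],"twist":[0,0,0],"grip":1},{"xyz":[0,0,-0.41],"twist":[0,0,0],"grip":1}]' 60
```

```text
time_s: 2.82
tcp_pos: [447.9, -324.8, 31.0]
eef_rot: [0.707, 0.707, -0.0, 0.001]
force: [-1.6, 1.2, 10.5]
grip_width: 32.7
gripper_force: 58.7
```

```bash
python3 -m creep '[{"xyz":[0,0,0.1],"twist":[0,0,0],"grip":1},{"xyz":[0,0,0.25],"twist":[0,0,0],"grip":1},{"xyz":[0,0.05,0.4],"twist":[0,0,0],"grip":1},{"xyz":[0.05,0.15,0.5],"twist":[0,0,0],"grip":1},{"xyz":[0.15,0.3,0.5],"twist":[0,0,0],"grip":1},{"xyz":[0.25,0.45,0.5],"twist":[0,0,0],"grip":1},{"xyz":[0.35,0.6,0.5],"twist":[0,0,0],"grip":1},{"xyz":[0.45,0.75,0.5],"twist":[0,0,0],"grip":1},{"xyz":[0.55,0.9,0.5],"twist":[0,0,0],"grip":1},{"xyz":[0.6,1,0.5],"twist":[0,0,0],"grip":1}]'
python3 - <<'E'
from station import eyes
import cv2
c=eyes.read_camera("side"); cv2.imwrite("pics/s1.png",c["frame"][130:480,150:550])
E
```

```text
time_s: 3.65
tcp_pos: [568.9, -121.1, 129.8]
eef_rot: [0.706, 0.708, 0.001, 0.0]
force: [-0.9, -0.2, -2.6]
grip_width: 33.1
gripper_force: 60.3
```

View pics/s1.png

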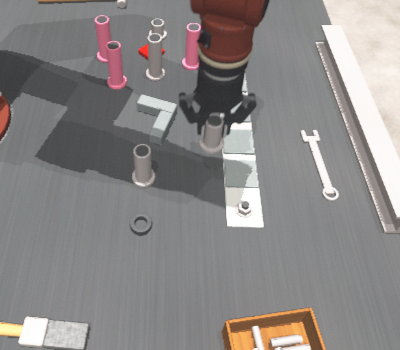

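```bash
python3 -m creep '[{"xyz":[0.07,0.16,0],"twist":[0,0,0],"grip":1},{"xyz":[0.14,0.32,0],"twist":[0,0,0],"grip":1},{"xyz":[0.21,0.48,0],"twist":[0,0,0],"grip":1},{"xyz":[0.28,0.64,0],"twist":[0,0,0],"grip":1},{"xyz":[0.36,0.78,0],"twist":[0,0,0],"grip":1},{"xyz":[0.36,0.82,-0.05],"twist":[0,0,0],"grip":1},{"xyz":[0.36,0.82,-0.2],"twist":[0,0,0],"grip":1},{"xyz":[0.36,0.82,-0.33],"twist":[0,0,0],"grip":1},{"xyz":[0.36,0.82,-0.4],"twist":[0,0,0],"grip":1},{"xyz":[0.36,0.82,-0.43],"twist":[0,0,0],"grip":1},{"xyz":[0.36,0.82,-0.43],"twist":[0,0,0],"grip":1},{"xyz":[0.36,0.82,-0.43],"twist":[0,0,0],"grip":1}]'
python3 -c "
from station import sense
s=sense();print(s['tcp_pos'],s['force'])"
```

```text
time_s: 4.7
tcp_pos: [639.1, 39.8, 43.7]
eef_rot: [0.707, 0.707, 0.0, 0.0]
force: [-0.3, -0.1, -3.0]
grip_width: 32.9
gripper_force: 61.0
[639.11818634  39.80654155  43.73405944] [-0.25386416 -0.13904319 -3.00702822]
```

```bash
python3 -m creep '[{"xyz":[0,0,-0.005],"twist":[0,0,0],"grip":1},{"xyz":[0,0,-0.01],"twist":[0,0,0],"grip":1},{"xyz":[0,0,-0.013],"twist":[0,0,0],"grip":1},{"xyz":[0,0,-0.013],"twist":[0,0,0],"grip":1}]'
```

```text
time_s: 5.03
tcp_pos: [639.6, 39.9, 42.1]
eef_rot: [0.707, 0.707, 0.0, 0.001]
force: [-2.6, 0.3, 8.6]
grip_width: 33.0
gripper_force: 61.9
```

Contact is felt, so I open and go up.

```bash
python3 -m creep '[{"xyz":[0,0,0],"twist":[0,0,0],"grip":-1},{"xyz":[0,0,0],"twist":[0,0,0],"grip":-1},{"xyz":[0,0,0],"twist":[0,0,0],"grip":-1},{"xyz":[0,0,0],"twist":[0,0,0],"grip":-1},{"xyz":[0,0,0.1],"twist":[0,0,0],"grip":-1},{"xyz":[0,0,0.3],"twist":[0,0,0],"grip":-1},{"xyz":[0,0,0.5],"twist":[0,0,0],"grip":-1},{"xyz":[0,0,0.7],"twist":[0,0,0],"grip":-1},{"xyz":[-0.15,0.15,0.8],"twist":[0,0,0],"grip":-1},{"xyz":[-0.3,0.3,0.8],"twist":[0,0,0],"grip":-1},{"xyz":[-0.45,0.45,0.8],"twist":[0,0,0],"grip":-1},{"xyz":[-0.6,0.6,0.8],"twist":[0,0,0],"grip":-1}]' 60
python3 - <<'E'
from station import eyes,sense
import cv2
c=eyes.read_camera("side"); cv2.imwrite("pics/s2.png",c["frame"][130:380,200:500])
print(sense()["tcp_pos"])
from h import *
print(find(c,[(384,232)],20))
E
```

```text
time_s: 6.03
tcp_pos: [523.1, 155.9, 201.2]
eef_rot: [0.707, 0.707, 0.001, 0.0]
force: [0.9, 1.0, -0.5]
grip_width: 85.3
gripper_force: 0.0
[517.13538619 160.52648582 200.88305278]
[(np.float64(81.5), array([639. ,  36.8,  81.5]), np.int64(156), np.float32(33.3))]
```

View pics/s2.png

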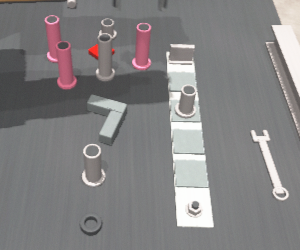

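The crop shows the 70 pillar upright on plate 2, at crop (187,102). Its top measures 81.5 mm high and it is within about 3 mm of centre. Next is pillar 45.

```bash
python3 -m creep '[{"xyz":[-0.08,0.18,0],"twist":[0,0,0],"grip":-1},{"xyz":[-0.16,0.36,0],"twist":[0,0,0],"grip":-1},{"xyz":[-0.24,0.54,0],"twist":[0,0,0],"grip":-1},{"xyz":[-0.33,0.72,0],"twist":[0,0,0],"grip":-1},{"xyz":[-0.33,0.79,-0.1],"twist":[0,0,0],"grip":-1},{"xyz":[-0.33,0.79,-0.3],"twist":[0,0,0],"grip":-1},{"xyz":[-0.33,0.79,-0.5],"twist":[0,0,0],"grip":-1},{"xyz":[-0.33,0.79,-0.6],"twist":[0,0,0],"grip":-1},{"xyz":[-0.33,0.79,-0.6],"twist":[0,0,0],"grip":-1},{"xyz":[-0.33,0.79,-0.6],"twist":[0,0,0],"grip":-1}]'
python3 - <<'E'
from station import sense, eyes
import cv2,numpy as np
c=eyes.read_camera("wrist"); s=sense()["tcp_pos"]
f=c["frame"]; R=cv2.Rodrigues(c["rvec"])[0]
# dark top of pillar 45: ring -> Hough, then cast fisheye ray to z=45
g=cv2.medianBlur(cv2.cvtColor(f,cv2.COLOR_BGR2GRAY),3)
h=cv2.HoughCircles(g,cv2.HOUGH_GRADIENT,1.5,30,param1=120,param2=25,minRadius=18,maxRadius=40)
o=-np.ravel(c["tvec"])@R
for u,v,r in h[0]:
    d=np.array([u-c["cx"],v-c["cy"]])/c["fx"]; t=np.hypot(*d)
    ray=np.array([*(d/t*np.sin(t)),np.cos(t)])@R
    p=o+ray*(45-o[2])/ray[2]
    if np.hypot(*(p-s)[:2])<60: print((u,v,r),p.round(1))
print(s)
cv2.imwrite("pics/w2.png",f[150:400,150:500])
E
```

```text
time_s: 6.92
tcp_pos: [457.6, 312.8, 80.3]
eef_rot: [0.707, 0.707, -0.001, -0.0]
force: [-0.6, -0.4, 0.5]
grip_width: 85.3
gripper_force: 0.0
(np.float32(306.75), np.float32(260.25), np.float32(28.95)) [452.6 322.   45. ]
(np.float32(311.25), np.float32(230.25), np.float32(30.900002)) [454.9 338.3  45. ]
(np.float32(293.25), np.float32(333.75), np.float32(30.900002)) [444.4 276.2  45. ]
[458.73497701 313.35190083  81.65144302]
```

View pics/w2.png

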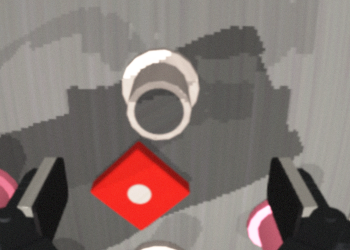

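The wrist crop shows the 45 pillar's top ring at full-frame (307,260), about (453,320). The red block is clear of the fingers. I correct and grip.

```bash
python3 -m creep '[{"xyz":[-0.027,0.035,0],"twist":[0,0,0],"grip":-1},{"xyz":[-0.027,0.035,-0.12],"twist":[0,0,0],"grip":-1},{"xyz":[-0.027,0.035,-0.24],"twist":[0,0,0],"grip":-1},{"xyz":[-0.027,0.035,-0.32],"twist":[0,0,0],"grip":-1},{"xyz":[-0.027,0.035,-0.32],"twist":[0,0,0],"grip":-1},{"xyz":[-0.027,0.035,-0.32],"twist":[0,0,0],"grip":1},{"xyz":[-0.027,0.035,-0.32],"twist":[0,0,0],"grip":1},{"xyz":[-0.027,0.035,-0.32],"twist":[0,0,0],"grip":1},{"xyz":[-0.027,0.035,-0.32],"twist":[0,0,0],"grip":1},{"xyz":[-0.027,0.035,-0.32],"twist":[0,0,0],"grip":1},{"xyz":[-0.027,0.035,-0.32],"twist":[0,0,0],"grip":1},{"xyz":[-0.027,0.035,-0.32],"twist":[0,0,0],"grip":1}]' 60
```

```text
time_s: 7.97
tcp_pos: [453.6, 320.7, 18.2]
eef_rot: [0.707, 0.707, 0.001, 0.0]
force: [-1.6, -0.5, 9.5]
grip_width: 32.3
gripper_force: 58.8
```

```bash
python3 -m creep '[{"xyz":[0,0,0.1],"twist":[0,0,0],"grip":1},{"xyz":[0,0,0.3],"twist":[0,0,0],"grip":1},{"xyz":[0,0,0.5],"twist":[0,0,0],"grip":1},{"xyz":[0,0,0.7],"twist":[0,0,0],"grip":1},{"xyz":[0.1,-0.05,0.8],"twist":[0,0,0],"grip":1},{"xyz":[0.23,-0.18,0.8],"twist":[0,0,0],"grip":1},{"xyz":[0.36,-0.31,0.8],"twist":[0,0,0],"grip":1},{"xyz":[0.49,-0.44,0.8],"twist":[0,0,0],"grip":1},{"xyz":[0.62,-0.57,0.8],"twist":[0,0,0],"grip":1},{"xyz":[0.75,-0.7,0.8],"twist":[0,0,0],"grip":1},{"xyz":[0.88,-0.83,0.8],"twist":[0,0,0],"grip":1},{"xyz":[0.94,-0.92,0.8],"twist":[0,0,0],"grip":1}]' && python3 -m creep '[{"xyz":[0,0,0],"twist":[0,0,0],"grip":1},{"xyz":[0,0,0],"twist":[0,0,0],"grip":1},{"xyz":[0,0,0],"twist":[0,0,0],"grip":1}]'
```

```text
time_s: 8.97
tcp_pos: [643.3, 133.2, 176.7]
eef_rot: [0.707, 0.707, 0.0, 0.001]
force: [-0.8, 0.9, -2.5]
grip_width: 32.2
gripper_force: 60.4
time_s: 9.22
tcp_pos: [640.0, 136.5, 176.6]
eef_rot: [0.707, 0.707, -0.0, -0.0]
force: [-0.1, 0.1, -2.8]
grip_width: 32.2
gripper_force: 60.4
```

```bash
python3 -m creep '[{"xyz":[0.008,0,-0.15],"twist":[0,0,0],"grip":1},{"xyz":[0.008,0,-0.35],"twist":[0,0,0],"grip":1},{"xyz":[0.008,0,-0.52],"twist":[0,0,0],"grip":1},{"xyz":[0.008,0,-0.64],"twist":[0,0,0],"grip":1},{"xyz":[0.008,0,-0.7],"twist":[0,0,0],"grip":1},{"xyz":[0.008,0,-0.725],"twist":[0,0,0],"grip":1},{"xyz":[0.008,0,-0.725],"twist":[0,0,0],"grip":1},{"xyz":[0.008,0,-0.733],"twist":[0,0,0],"grip":1},{"xyz":[0.008,0,-0.738],"twist":[0,0,0],"grip":1},{"xyz":[0.008,0,-0.738],"twist":[0,0,0],"grip":1}]'
```

```text
time_s: 10.05
tcp_pos: [643.3, 136.3, 30.5]
eef_rot: [0.707, 0.707, 0.001, 0.001]
force: [0.4, 0.7, -1.9]
grip_width: 32.2
gripper_force: 60.5
```

```bash
python3 -m creep '[{"xyz":[0,0,-0.005],"twist":[0,0,0],"grip":1},{"xyz":[0,0,-0.01],"twist":[0,0,0],"grip":1},{"xyz":[0,0,-0.01],"twist":[0,0,0],"grip":1},{"xyz":[0,0,-0.01],"twist":[0,0,0],"grip":1}]'
```

```text
time_s: 10.38
tcp_pos: [643.2, 136.2, 29.2]
eef_rot: [0.707, 0.707, 0.001, 0.001]
force: [-3.1, 0.4, 12.4]
grip_width: 32.5
gripper_force: 62.1
```

```bash
python3 -m creep '[{"xyz":[0,0,0],"twist":[0,0,0],"grip":-1},{"xyz":[0,0,0],"twist":[0,0,0],"grip":-1},{"xyz":[0,0,0],"twist":[0,0,0],"grip":-1},{"xyz":[0,0,0],"twist":[0,0,0],"grip":-1},{"xyz":[0,0,0.15],"twist":[0,0,0],"grip":-1},{"xyz":[0,0,0.35],"twist":[0,0,0],"grip":-1},{"xyz":[0,0,0.55],"twist":[0,0,0],"grip":-1},{"xyz":[0,0,0.75],"twist":[0,0,0],"grip":-1},{"xyz":[-0.1,-0.13,0.8],"twist":[0,0,0],"grip":-1},{"xyz":[-0.2,-0.28,0.8],"twist":[0,0,0],"grip":-1},{"xyz":[-0.3,-0.43,0.8],"twist":[0,0,0],"grip":-1},{"xyz":[-0.4,-0.55,0.8],"twist":[0,0,0],"grip":-1}]' && python3 -m creep '[{"xyz":[0,0,0],"twist":[0,0,0],"grip":-1},{"xyz":[0,0,0],"twist":[0,0,0],"grip":-1}]'
python3 - <<'E'
from station import eyes,sense
from h import *
c=eyes.read_camera("side"); cv2.imwrite("pics/s3.png",c["frame"][130:380,200:500])
print(find(c,[(380,193)],14),sense()["tcp_pos"])
E
```

```text
time_s: 11.38
tcp_pos: [561.4, 24.6, 187.3]
eef_rot: [0.707, 0.707, 0.0, 0.0]
force: [0.3, -0.2, 0.8]
grip_width: 85.7
gripper_force: 0.0
time_s: 11.55
tcp_pos: [561.7, 25.0, 187.4]
eef_rot: [0.708, 0.707, 0.0, 0.0]
force: [-0.1, 0.7, -0.8]
grip_width: 85.3
gripper_force: 0.0
[(np.float64(58.8), array([642.5, 132.1,  58.8]), np.int64(118), np.float32(32.8))] [562.44488417  25.79734635 187.33960339]
```

View pics/s3.png

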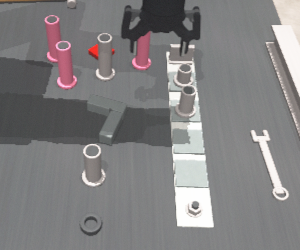

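The crop shows 45 and 70 upright on the first two plates, at crop (183,75) and (187,102). Next is pillar 95.

```bash
python3 -m creep '[{"xyz":[-0.1,-0.14,0],"twist":[0,0,0],"grip":-1},{"xyz":[-0.2,-0.28,0],"twist":[0,0,0],"grip":-1},{"xyz":[-0.3,-0.42,0],"twist":[0,0,0],"grip":-1},{"xyz":[-0.4,-0.56,0],"twist":[0,0,0],"grip":-1},{"xyz":[-0.5,-0.7,0],"twist":[0,0,0],"grip":-1},{"xyz":[-0.63,-0.82,0],"twist":[0,0,0],"grip":-1},{"xyz":[-0.63,-0.82,-0.1],"twist":[0,0,0],"grip":-1},{"xyz":[-0.63,-0.82,-0.25],"twist":[0,0,0],"grip":-1},{"xyz":[-0.63,-0.82,-0.25],"twist":[0,0,0],"grip":-1},{"xyz":[-0.63,-0.82,-0.25],"twist":[0,0,0],"grip":-1}]'
cat > w.py <<'E'
from station import sense, eyes
import sys,cv2,numpy as np
H=float(sys.argv[1]); c=eyes.read_camera("wrist"); s=sense()["tcp_pos"]
R=cv2.Rodrigues(c["rvec"])[0]; o=-np.ravel(c["tvec"])@R
g=cv2.medianBlur(cv2.cvtColor(c["frame"],cv2.COLOR_BGR2GRAY),3)
h=cv2.HoughCircles(g,cv2.HOUGH_GRADIENT,1.5,15,param1=120,param2=25,minRadius=18,maxRadius=45)
for u,v,r in h[0]:
    d=np.array([u-c["cx"],v-c["cy"]])/c["fx"]; t=np.hypot(*d)
    ray=np.array([*(d/t*np.sin(t)),np.cos(t)])@R
    p=o+ray*(H-o[2])/ray[2]
    if np.hypot(*(p-s)[:2])<40: print((u,v,r),p.round(1))
print(s)
E
python3 w.py 95
```

```text
time_s: 12.43
tcp_pos: [436.1, -137.1, 136.5]
eef_rot: [0.706, 0.708, -0.0, -0.001]
force: [0.3, 0.4, 0.1]
grip_width: 85.3
gripper_force: 0.0
(np.float32(315.75), np.float32(224.25), np.float32(30.3)) [ 435.6 -110.3   95. ]
(np.float32(315.75), np.float32(273.75), np.float32(23.1)) [ 435.6 -138.4   95. ]
(np.float32(318.75), np.float32(239.25), np.float32(34.2)) [ 437.2 -118.5   95. ]
[ 436.91337644 -137.42948343  137.48925691]
```

The wrist camera puts the top at (435.6, -138.4), which agrees with the other views. I go down and grip.

```bash
python3 -m creep '[{"xyz":[-0.003,-0.006,-0.15],"twist":[0,0,0],"grip":-1},{"xyz":[-0.003,-0.006,-0.3],"twist":[0,0,0],"grip":-1},{"xyz":[-0.003,-0.006,-0.42],"twist":[0,0,0],"grip":-1},{"xyz":[-0.003,-0.006,-0.47],"twist":[0,0,0],"grip":-1},{"xyz":[-0.003,-0.006,-0.47],"twist":[0,0,0],"grip":-1},{"xyz":[-0.003,-0.006,-0.47],"twist":[0,0,0],"grip":1},{"xyz":[-0.003,-0.006,-0.47],"twist":[0,0,0],"grip":1},{"xyz":[-0.003,-0.006,-0.47],"twist":[0,0,0],"grip":1},{"xyz":[-0.003,-0.006,-0.47],"twist":[0,0,0],"grip":1},{"xyz":[-0.003,-0.006,-0.47],"twist":[0,0,0],"grip":1},{"xyz":[-0.003,-0.006,-0.47],"twist":[0,0,0],"grip":1},{"xyz":[-0.003,-0.006,-0.47],"twist":[0,0,0],"grip":1}]' 60
```

```text
time_s: 13.48
tcp_pos: [436.4, -139.4, 44.1]
eef_rot: [0.707, 0.707, 0.0, 0.001]
force: [-1.5, 0.6, 8.7]
grip_width: 32.5
gripper_force: 58.5
```

```bash
python3 -m creep '[{"xyz":[0,0,0.1],"twist":[0,0,0],"grip":1},{"xyz":[0,0,0.25],"twist":[0,0,0],"grip":1},{"xyz":[0,0,0.4],"twist":[0,0,0],"grip":1},{"xyz":[0.1,0.05,0.5],"twist":[0,0,0],"grip":1},{"xyz":[0.25,0.12,0.5],"twist":[0,0,0],"grip":1},{"xyz":[0.4,0.19,0.5],"twist":[0,0,0],"grip":1},{"xyz":[0.55,0.26,0.5],"twist":[0,0,0],"grip":1},{"xyz":[0.7,0.33,0.5],"twist":[0,0,0],"grip":1},{"xyz":[0.85,0.4,0.5],"twist":[0,0,0],"grip":1},{"xyz":[1,0.455,0.5],"twist":[0,0,0],"grip":1},{"xyz":[1,0.455,0.5],"twist":[0,0,0],"grip":1},{"xyz":[1,0.455,0.5],"twist":[0,0,0],"grip":1}]'
```

```text
time_s: 14.48
tcp_pos: [636.4, -47.2, 142.3]
eef_rot: [0.706, 0.708, -0.0, -0.0]
force: [-2.0, -0.7, -3.3]
grip_width: 32.8
gripper_force: 61.2
```

```bash
python3 -m creep '[{"xyz":[0.007,0,-0.15],"twist":[0,0,0],"grip":1},{"xyz":[0.007,0,-0.3],"twist":[0,0,0],"grip":1},{"xyz":[0.007,0,-0.38],"twist":[0,0,0],"grip":1},{"xyz":[0.007,0,-0.42],"twist":[0,0,0],"grip":1},{"xyz":[0.007,0,-0.43],"twist":[0,0,0],"grip":1},{"xyz":[0.007,0,-0.435],"twist":[0,0,0],"grip":1},{"xyz":[0.007,0,-0.44],"twist":[0,0,0],"grip":1},{"xyz":[0.007,0,-0.443],"twist":[0,0,0],"grip":1},{"xyz":[0.007,0,-0.443],"twist":[0,0,0],"grip":1}]'
```

```text
time_s: 15.23
tcp_pos: [637.8, -48.3, 55.5]
eef_rot: [0.707, 0.707, 0.0, 0.001]
force: [0.9, -0.2, -2.2]
grip_width: 32.8
gripper_force: 61.2
```

```bash
python3 -m creep '[{"xyz":[0,0,-0.005],"twist":[0,0,0],"grip":1},{"xyz":[0,0,-0.01],"twist":[0,0,0],"grip":1},{"xyz":[0,0,-0.01],"twist":[0,0,0],"grip":1},{"xyz":[0,0,-0.01],"twist":[0,0,0],"grip":1}]'
```

```text
time_s: 15.57
tcp_pos: [637.8, -48.3, 55.1]
eef_rot: [0.707, 0.707, 0.001, 0.001]
force: [-6.2, 0.7, 16.5]
grip_width: 32.7
gripper_force: 63.1
```

```bash
python3 -m creep '[{"xyz":[0,0,0],"twist":[0,0,0],"grip":-1},{"xyz":[0,0,0],"twist":[0,0,0],"grip":-1},{"xyz":[0,0,0],"twist":[0,0,0],"grip":-1},{"xyz":[0,0,0],"twist":[0,0,0],"grip":-1},{"xyz":[0,0,0.15],"twist":[0,0,0],"grip":-1},{"xyz":[0,0,0.35],"twist":[0,0,0],"grip":-1},{"xyz":[0,0,0.55],"twist":[0,0,0],"grip":-1},{"xyz":[0,0,0.72],"twist":[0,0,0],"grip":-1},{"xyz":[-0.1,0.1,0.75],"twist":[0,0,0],"grip":-1},{"xyz":[-0.23,0.23,0.75],"twist":[0,0,0],"grip":-1},{"xyz":[-0.35,0.35,0.75],"twist":[0,0,0],"grip":-1},{"xyz":[-0.35,0.35,0.75],"twist":[0,0,0],"grip":-1}]'
python3 - <<'E'
from station import eyes,sense
from h import *
c=eyes.read_camera("side")
print(find(c,[(388,255),(387,228)],14),sense()["tcp_pos"])
E
```

```text
time_s: 16.57
tcp_pos: [562.8, 25.5, 202.6]
eef_rot: [0.706, 0.708, -0.0, -0.002]
force: [2.0, -0.4, -0.3]
grip_width: 85.2
gripper_force: 0.0
[(np.float64(105.8), array([636.4, -54.1, 105.8]), np.int64(136), np.float32(32.4)), (np.float64(104.8), array([637.6, -37.9, 104.8]), np.int64(71), np.float32(30.9))] [565.06441399  23.87386106 202.80261289]
```

```bash
python3 -m creep '[{"xyz":[-0.1,0.13,0],"twist":[0,0,0],"grip":-1},{"xyz":[-0.2,0.26,0],"twist":[0,0,0],"grip":-1},{"xyz":[-0.32,0.4,0],"twist":[0,0,0],"grip":-1},{"xyz":[-0.44,0.53,0],"twist":[0,0,0],"grip":-1},{"xyz":[-0.58,0.65,0],"twist":[0,0,0],"grip":-1},{"xyz":[-0.58,0.715,0],"twist":[0,0,0],"grip":-1},{"xyz":[-0.58,0.715,-0.1],"twist":[0,0,0],"grip":-1},{"xyz":[-0.58,0.715,-0.2],"twist":[0,0,0],"grip":-1},{"xyz":[-0.58,0.715,-0.2],"twist":[0,0,0],"grip":-1},{"xyz":[-0.58,0.715,-0.2],"twist":[0,0,0],"grip":-1}]'
python3 w.py 120
python3 - <<'E'
from station import eyes
import cv2
cv2.imwrite("pics/w4.png",eyes.read_camera("wrist")["frame"])
E
```

```text
time_s: 17.45
tcp_pos: [450.9, 164.6, 162.1]
eef_rot: [0.707, 0.707, -0.001, -0.0]
force: [0.2, -0.9, 1.0]
grip_width: 85.6
gripper_force: 0.0
(np.float32(318.75), np.float32(266.25), np.float32(21.6)) [452.2 167.4 120. ]
(np.float32(312.75), np.float32(209.25), np.float32(24.0)) [449.  199.2 120. ]
[451.60447678 164.64343774 162.84881448]
```

View pics/w4.png

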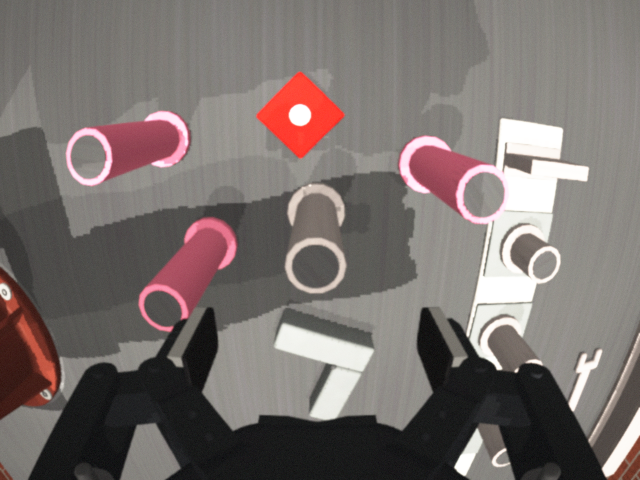

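The wrist view shows the bright 120 pillar at (316,266), about (451,166.5). The pink look-alikes at (165,305) and (482,193) are clear of the fingers. I go down and grip.

```bash
python3 -m creep '[{"xyz":[0,0.008,-0.15],"twist":[0,0,0],"grip":-1},{"xyz":[0,0.008,-0.3],"twist":[0,0,0],"grip":-1},{"xyz":[0,0.008,-0.43],"twist":[0,0,0],"grip":-1},{"xyz":[0,0.008,-0.48],"twist":[0,0,0],"grip":-1},{"xyz":[0,0.008,-0.48],"twist":[0,0,0],"grip":-1},{"xyz":[0,0.008,-0.48],"twist":[0,0,0],"grip":1},{"xyz":[0,0.008,-0.48],"twist":[0,0,0],"grip":1},{"xyz":[0,0.008,-0.48],"twist":[0,0,0],"grip":1},{"xyz":[0,0.008,-0.48],"twist":[0,0,0],"grip":1},{"xyz":[0,0.008,-0.48],"twist":[0,0,0],"grip":1},{"xyz":[0,0.008,-0.48],"twist":[0,0,0],"grip":1},{"xyz":[0,0.008,-0.48],"twist":[0,0,0],"grip":1}]' 60
```

```text
time_s: 18.55
tcp_pos: [451.7, 166.7, 67.5]
eef_rot: [0.707, 0.707, 0.001, 0.0]
force: [-2.2, -0.9, 8.1]
grip_width: 33.1
gripper_force: 58.5
```

```bash
python3 -m creep '[{"xyz":[0,0,0.1],"twist":[0,0,0],"grip":1},{"xyz":[0,0,0.25],"twist":[0,0,0],"grip":1},{"xyz":[0,0,0.4],"twist":[0,0,0],"grip":1},{"xyz":[0,-0.05,0.55],"twist":[0,0,0],"grip":1},{"xyz":[0,-0.17,0.6],"twist":[0,0,0],"grip":1},{"xyz":[0.03,-0.32,0.6],"twist":[0,0,0],"grip":1},{"xyz":[0.06,-0.47,0.6],"twist":[0,0,0],"grip":1},{"xyz":[0.1,-0.62,0.6],"twist":[0,0,0],"grip":1},{"xyz":[0.15,-0.77,0.6],"twist":[0,0,0],"grip":1},{"xyz":[0.2,-0.9,0.6],"twist":[0,0,0],"grip":1},{"xyz":[0.25,-1,0.6],"twist":[0,0,0],"grip":1}]' && python3 -m creep '[{"xyz":[0,0,0],"twist":[0,0,0],"grip":1},{"xyz":[0,0,0],"twist":[0,0,0],"grip":1}]'
```

```text
time_s: 19.47
tcp_pos: [501.1, -35.6, 186.6]
eef_rot: [0.707, 0.707, -0.0, 0.0]
force: [0.9, 0.6, -3.6]
grip_width: 33.0
gripper_force: 61.1
time_s: 19.63
tcp_pos: [501.0, -34.3, 186.3]
eef_rot: [0.708, 0.707, -0.0, -0.0]
force: [0.2, -0.4, -4.4]
grip_width: 33.3
gripper_force: 61.0
```

```bash
python3 -m creep '[{"xyz":[0.08,-0.12,0],"twist":[0,0,0],"grip":1},{"xyz":[0.2,-0.25,0],"twist":[0,0,0],"grip":1},{"xyz":[0.32,-0.38,0],"twist":[0,0,0],"grip":1},{"xyz":[0.45,-0.48,0],"twist":[0,0,0],"grip":1},{"xyz":[0.58,-0.48,0],"twist":[0,0,0],"grip":1},{"xyz":[0.68,-0.48,0],"twist":[0,0,0],"grip":1},{"xyz":[0.68,-0.48,-0.1],"twist":[0,0,0],"grip":1},{"xyz":[0.68,-0.48,-0.25],"twist":[0,0,0],"grip":1},{"xyz":[0.68,-0.48,-0.4],"twist":[0,0,0],"grip":1},{"xyz":[0.68,-0.48,-0.5],"twist":[0,0,0],"grip":1},{"xyz":[0.68,-0.48,-0.53],"twist":[0,0,0],"grip":1},{"xyz":[0.68,-0.48,-0.53],"twist":[0,0,0],"grip":1}]' && python3 -m creep '[{"xyz":[0,0,-0.004],"twist":[0,0,0],"grip":1},{"xyz":[0,0,-0.008],"twist":[0,0,0],"grip":1},{"xyz":[0,0,-0.01],"twist":[0,0,0],"grip":1},{"xyz":[0,0,-0.01],"twist":[0,0,0],"grip":1}]'
```

```text
time_s: 20.63
tcp_pos: [635.3, -127.8, 79.7]
eef_rot: [0.706, 0.708, -0.001, -0.002]
force: [0.7, 0.5, -3.3]
grip_width: 32.9
gripper_force: 61.1
time_s: 20.97
tcp_pos: [637.3, -129.3, 78.7]
eef_rot: [0.707, 0.708, 0.0, 0.0]
force: [-0.2, -1.3, -4.4]
grip_width: 32.7
gripper_force: 61.1
```

```bash
python3 -m creep '[{"xyz":[0,0,-0.005],"twist":[0,0,0],"grip":1},{"xyz":[0,0,-0.01],"twist":[0,0,0],"grip":1},{"xyz":[0,0,-0.01],"twist":[0,0,0],"grip":1},{"xyz":[0,0,-0.01],"twist":[0,0,0],"grip":1}]'
```

```text
time_s: 21.3
tcp_pos: [637.5, -129.5, 78.2]
eef_rot: [0.707, 0.707, 0.0, 0.001]
force: [-4.6, 2.0, 9.5]
grip_width: 32.7
gripper_force: 62.8
```

Contact. I release, go up and clear the view.

```bash
python3 -m creep '[{"xyz":[0,0,0],"twist":[0,0,0],"grip":-1},{"xyz":[0,0,0],"twist":[0,0,0],"grip":-1},{"xyz":[0,0,0],"twist":[0,0,0],"grip":-1},{"xyz":[0,0,0],"twist":[0,0,0],"grip":-1},{"xyz":[0,0,0.15],"twist":[0,0,0],"grip":-1},{"xyz":[0,0,0.35],"twist":[0,0,0],"grip":-1},{"xyz":[0,0,0.55],"twist":[0,0,0],"grip":-1},{"xyz":[-0.1,-0.15,0.65],"twist":[0,0,0],"grip":-1},{"xyz":[-0.25,-0.3,0.65],"twist":[0,0,0],"grip":-1},{"xyz":[-0.4,-0.45,0.65],"twist":[0,0,0],"grip":-1},{"xyz":[-0.55,-0.6,0.65],"twist":[0,0,0],"grip":-1},{"xyz":[-0.7,-0.75,0.65],"twist":[0,0,0],"grip":-1}]' && python3 -m creep '[{"xyz":[-0.15,-0.15,0],"twist":[0,0,0],"grip":-1},{"xyz":[-0.3,-0.3,0],"twist":[0,0,0],"grip":-1},{"xyz":[-0.45,-0.45,0],"twist":[0,0,0],"grip":-1},{"xyz":[-0.45,-0.45,0],"twist":[0,0,0],"grip":-1},{"xyz":[-0.45,-0.45,0],"twist":[0,0,0],"grip":-1}]'
python3 - <<'E'
from station import eyes
from h import *
c=eyes.read_camera("top"); s=eyes.read_camera("side")
cv2.imwrite("pics/end.png",np.hstack([cv2.resize(c["frame"],(400,300)),s["frame"][100:400,200:600]]))
for n,k in(("top",c),("side",s)):
    P=cloud(k); z=P[...,2]
    for pl,h in zip([(642,137.4),(639.5,41.9),(638,-46.6),(637,-129.3)],(45,70,95,120)):
        m=(abs(z-h-11)<5)&(np.hypot(P[...,0]-pl[0],P[...,1]-pl[1])<30)&(k["depth"]>0)
        v,u=m.nonzero(); print(n,h,m.sum(),np.median(z[m]).round(1),(plane(k,u.mean(),v.mean(),h+11)[:2]-pl).round(1))
E
```

```text
time_s: 22.3
tcp_pos: [497.9, -278.4, 206.6]
eef_rot: [0.707, 0.708, 0.0, 0.0]
force: [0.7, -1.1, 0.2]
grip_width: 85.2
gripper_force: 0.0
time_s: 22.72
tcp_pos: [407.6, -369.1, 206.5]
eef_rot: [0.708, 0.706, -0.0, 0.0]
force: [0.5, 0.5, 0.2]
grip_width: 85.3
gripper_force: 0.0
top 45 218 55.8 [ 1.4 -0.5]
top 70 222 81.1 [ 0.4 -1. ]
top 95 239 106.0 [-0.6  0.5]
top 120 256 130.9 [0.9 1.1]
side 45 124 55.9 [ 0.9 -3.1]
side 70 144 80.9 [-0.3 -3.6]
side 95 179 106.0 [-1.  -2.3]
side 120 219 131.1 [ 0.5 -1. ]
```

View pics/end.png

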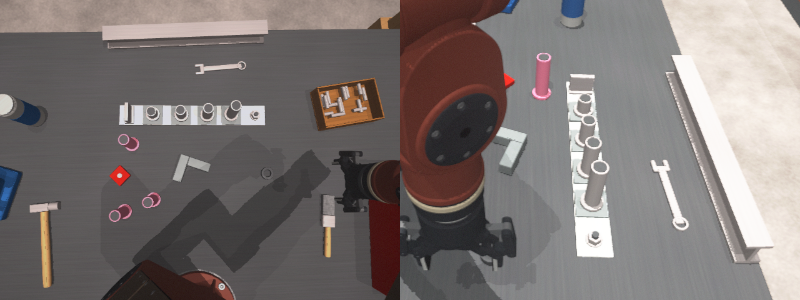

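The final picture shows all four pillars upright on the plates, rising from the stop: in its top-view half at (152,113), (181,113), (208,112) and (233,107). Each is centred within about 1.5 mm in the top view, and the corner piece at (190,165) has not moved. The gripper is clear, so I hand the job in.

```bash
python3 -c "
from station import order
print(order.finish_job())"
```

```text
the job is handed in; nothing more can be done
None
```

The job is handed in (the hand-in returned no verdict): all four pillars stand upright in height order from the end stop, within about 2 mm of the plate centres by the top camera (up to about 4 mm by the side camera), and the corner piece was left where it lay.

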